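# Free the stuck lid of a pine box and hold it open

### The job

The lid of the pine box has stuck to its rubber seal. Take the seam tool out of its wooden stand, guide its tip slowly (at most about 5 cm per second, without pressing hard) along the front joint, on the box's ledge close against the lid's front edge, from the lid's left corner to its right corner as the robot sees it, and put the tool back upright and fully down in its stand. Then pull the lid straight up by its bar handle until the seal lets go, without letting it fly up, and finish while still holding the lid level over the box, about 25 mm above the rim; leave everything else where it is.

Things in the scene. Friction and masses are not known exactly. Their poses are not given: they have to be found in the camera images.
- pine_box: Pine box fixed to the table, 160 mm deep (own x), 170 mm wide (own y), rim 80 mm high. Origin: centre of its underside. Own +x points away from the robot, +y to its left, turned up to 0.3 rad. The shut lid covers own x -64 to +76 mm, y -80 to +80 mm, heights 80 to 92 mm; before it a bare flat ledge, 80 mm high and 16 mm deep, runs from own x -80 to -64 mm.
- seam_left (a point): Left end (as the robot sees it) of the front seam, on the ledge, below the lid's front left corner. The tip is guided on the ledge from here straight to seam_right, its centre 3 to 10 mm in front of this line (towards the box's own -x), touching the ledge or up to about 4 mm above it.
- seam_right (a point): Right end of the same seam, 160 mm from seam_left, at the lid's right corner.
- lid: Loose lift-off lid: pine plate 140 mm deep (own x), 160 wide (own y), 12 thick, on the rim; 0.24 to 0.39 kg. Origin: centre of the plate's underside, 80 mm above the table when shut; axes as the box's. A plug under it reaches 16 mm down between two seal strips: a straight pull up must first pass a peak of 14 to 21 N (weight included); the seal's grip fades as the lid rises and ends at about 11 mm.
- bar_mid (a point): Middle of the lid's handle, on its axis: a round wooden bar 12 mm thick, parallel to the lid's own y, 80 mm free length between two posts (8 mm wide, their tops level with the bar's top). 48 mm straight above the lid's origin, 128 mm above the table when shut; 30 mm free height between bar and plate.
- seam_tool: Blunt seam tool upright in the stand: steel shank 10 mm thick, tapering over its last 12 mm to a 5 mm flat tip; steel collar 28 mm across, 6 mm thick, underside 42 mm above the tip, rests on the stand; above it a square dark wooden handle 18 x 18 mm, 48 to 130 mm above the tip. Origin at the tip, z up the handle, x and y square to its flat sides. 60 g.
- tool_tip (a point): The tip of the seam tool, 8 mm above the table when the tool is home in its stand.
- tool_stand: Wooden stand fixed to the table, 70 x 70 x 50 mm high, with an upright through hole in its middle. It stands either left or right of the box. Origin: centre of its underside.
- stand_hole (a point): Mouth of the stand's hole, at its top (50 mm above the table), on the axis; hole 17 mm in diameter with a 2 mm chamfer.
- glue: White bystander glue bottle, 56 mm in diameter, 130 mm high, on the other side of the box from the stand. Leave alone. Origin: centre of its underside.
- phone: Bystander phone lying flat, 150 x 74 x 9 mm. Leave alone. Origin: centre of its underside.
- sanding_block: Bystander cork sanding block, 100 x 60 x 35 mm. Leave alone. Origin: centre of its underside.
Mind the look-alikes: they are no part of the job. There is more than one size of the seam_tool; the one meant has the size given above. What is shaped like the tool_stand but turquoise is not meant.

How it is judged:
On the way, in this order (a step that is already met when the one before it is completed fails the run):
1. the seam tool is lifted out of its stand (contact force between the fingers and seam_tool above 0.5 N and height (world z) of tool_tip above 0.06 m), for 0.1 s.
2. the tool's tip moves slowly on the ledge in the front joint, at the lid's left corner (contact force between the fingers and seam_tool above 0.5 N and x of tool_tip in the frame of pine_box between -0.078 and -0.06 m and z of tool_tip in the frame of pine_box between 0.077 and 0.086 m and y of tool_tip in the frame of pine_box between 0.061 and 0.085 m and linear speed of seam_tool below 0.08 m/s), for 0.1 s.
3. the tool's tip moves slowly on the ledge in the front joint, a quarter of the way along (contact force between the fingers and seam_tool above 0.5 N and x of tool_tip in the frame of pine_box between -0.078 and -0.06 m and z of tool_tip in the frame of pine_box between 0.077 and 0.086 m and y of tool_tip in the frame of pine_box between 0.024 and 0.048 m and linear speed of seam_tool below 0.08 m/s), for 0.1 s.
4. the tool's tip moves slowly on the ledge in the front joint, half way along (contact force between the fingers and seam_tool above 0.5 N and x of tool_tip in the frame of pine_box between -0.078 and -0.06 m and z of tool_tip in the frame of pine_box between 0.077 and 0.086 m and y of tool_tip in the frame of pine_box between -0.012 and 0.012 m and linear speed of seam_tool below 0.08 m/s), for 0.1 s.
5. the tool's tip moves slowly on the ledge in the front joint, three quarters along (contact force between the fingers and seam_tool above 0.5 N and x of tool_tip in the frame of pine_box between -0.078 and -0.06 m and z of tool_tip in the frame of pine_box between 0.077 and 0.086 m and y of tool_tip in the frame of pine_box between -0.048 and -0.024 m and linear speed of seam_tool below 0.08 m/s), for 0.1 s.
6. the tool's tip moves slowly on the ledge in the front joint, at the lid's right corner (contact force between the fingers and seam_tool above 0.5 N and x of tool_tip in the frame of pine_box between -0.078 and -0.06 m and z of tool_tip in the frame of pine_box between 0.077 and 0.086 m and y of tool_tip in the frame of pine_box between -0.085 and -0.061 m and linear speed of seam_tool below 0.08 m/s), for 0.1 s.
7. the tool stands released in its stand, fully down (horizontal distance between tool_tip and stand_hole below 0.006 m and height (world z) of tool_tip below 0.014 m and angle between seam_tool's own z axis and vertical below 0.12 rad and contact force between the fingers and seam_tool below 0.1 N and z of lid in the frame of pine_box below 0.084 m), for 0.2 s.
8. the seal has let go: the lid is held by the fingers, clear of the box (z of lid in the frame of pine_box above 0.093 m and contact force between the fingers and lid above 0.5 N and contact force between lid and pine_box below 0.1 N), for 0.2 s.
At the end, for the whole second after the job is handed in: Fingers alone hold the lid still and level (within 0.17 rad) over the box (30 mm sideways), 15 to 40 mm above the rim; the seam tool stands upright, released and fully down in its stand (tip under 14 mm high, within 6 mm of the hole's axis); bottle, phone and sanding block moved less than 30 mm (z of lid in the frame of pine_box between 0.095 and 0.12 m and x of lid in the frame of pine_box between -0.024 and 0.036 m and y of lid in the frame of pine_box between -0.03 and 0.03 m and angle between lid's own z axis and vertical below 0.17 rad and linear speed of each of lid, seam_tool below 0.03 m/s and contact force between the fingers and lid above 0.5 N and contact force between lid and pine_box below 0.1 N and horizontal distance between tool_tip and stand_hole below 0.006 m and height (world z) of tool_tip below 0.014 m and angle between seam_tool's own z axis and vertical below 0.12 rad and contact force between the fingers and seam_tool below 0.1 N and contact force between seam_tool and lid below 0.1 N and distance of each of glue, phone, sanding_block from where it was at the start of the episode below 0.03 m); the arm keeps its last pose, push and grip.
It fails at once if the lid flies up more than 100 mm above the rim (height (world z) of lid above 0.18 m).
It fails at once if the tool is pressed hard (over 40 N) on the box (contact force between seam_tool and pine_box above 40 N).
It fails at once if the glue is pushed more than 30 mm away (distance of glue from where it was at the start of the episode above 0.03 m).
It fails at once if the phone is pushed more than 30 mm away (distance of phone from where it was at the start of the episode above 0.03 m).
It fails at once if the sanding_block is pushed more than 30 mm away (distance of sanding_block from where it was at the start of the episode above 0.03 m).
It also fails if it takes over 69 s, if anything falls off the work surface, if the arm or the gripper's body presses on something with over 40 N, if the wrist force passes 120 N, or if a joint passes its speed limit or range.

### The arm

A 6-joint arm with a two-finger parallel gripper is mounted at the origin on the work surface. World frame = base frame: x ahead of the robot, y to its left, z up, the work surface at z = 0. Lengths are in m, angles in rad, forces in N, time in s.
With the tool pointing down it reaches from about 0.275 to 0.825 m from the base axis. Payload 4.9 kg.
Tool frame: the origin (TCP) lies midway between the tips of the shut fingers; the grasp point (between the pads) lies 19 mm behind it (bot.grip_depth is the distance from the TCP to the grasp point, in m); y points along the fingers, x is the direction in which the jaws open and shut, and the axes are right-handed (so a half turn about y gives the same grasp; the last joint's range is limited). The gripper opens to 85 mm and grips with 20 to 120 N. Pads are 22 mm wide; open, the fingers measure 114 mm over their backs; the gripper's body (76 mm by 85 mm) begins 54 mm behind the grasp point. The pads swing forward as they close: fully open they stand 13 mm farther back than shut.
Start: joints at [-1.235, 0.326, -0.193, 1.052, 0, 1.437], TCP at [0.249, -0.49, 0.231] pointing down, gripper open.
Joint ranges: [-2.65, 2.65], [-0.97, 1.79], [-1.3, 1.35], [-1.93, 2.1], [-1.47, 1.37], [-3.14, 3.14]. Speed limits (rad/s): [2.57, 2.57, 3.14, 3.14, 3.14, 3.14].

### API

Orientations are given as a unit quaternion [w, x, y, z].
In Python, from cell import bot gives the robot as it stands. Calls block until the motion is done:
- bot.move_pose(position, orientation): joint-space move of the TCP to a pose.
- bot.move_linear(position, speed=0.15, rotation=None, until_force=None): straight line of the TCP; rotation=None keeps the orientation; speed is the mean speed in m/s. With until_force (N) it stops when the force on the tool has changed by that much, and returns True; else False.
- bot.goto_joints(angles): joint-space move.
- bot.set_gripper(opening, grasp_force=None): opening from 0.0 (shut) to 1.0 (fully open); grasp_force is the grip in N (None keeps the last); returns when the fingers have stopped.
- bot.wait(seconds).
- bot.solve_ik(position, orientation): joint angles nearest the present ones, or None.
- bot.camera(name): name is "side" or "top"; returns the picture (420x560x3 uint8, red, green, blue); there is no depth.
- bot.calibration(name): a dict with "mtx" (3x3 intrinsics, pixels), "extrinsics" (4x4, takes a point from world to camera coordinates). Camera axes: x right, y down, z forward; pixel columns grow to the right and rows downward; lengths in m; the calibration is good to about 2 mm. A picture is of the moment at which its call begins. calibration takes no time and is no camera call.
A pose or a line that the arm cannot do raises bot.PlanningError and nothing moves.
- bot.close_job(): hands the job in, once; it reports no verdict.
Trained networks look in the newest picture that a camera, given by its name, has taken for a name from the list of things; names that differ only in an ending like _2 or _b are one class to them, and where a whole thing is asked for, a point or a joint stands for the part that bears it (a point fixed in the world has none). Each returns a list of dicts, best first, with "confidence" (0 to 1); they miss things now and then, are a little off and sometimes report something else, mostly with a low value. They report only what shows in the picture. A call takes as long as a camera call. They do not tell look-alikes from the thing itself.
- bot.search_frame(camera, thing): "bbox" ([left, top, width, height] in pixels, round what is visible of it).
Readings, each from a call of its own:
- bot.read_clock(): time.
- bot.read_joint_positions(): joint angles.
- bot.read_joint_vel(): joint speeds.
- bot.read_joint_efforts(): joint torques, N m.
- bot.read_position(): TCP position.
- bot.read_tool_rot(): TCP orientation.
- bot.read_ft_force(): force on the tool from outside, world axes, zero at the start.
- bot.read_moment(): the same for the moment, N m.
- bot.read_gripper_width(): opening from 0.0 (shut) to 1.0 (fully open).
Only numpy, scipy, OpenCV 4.12 (cv2) and the standard library are available. Lean on these libraries where they do the work, as an engineer would, in place of code of your own. Each camera call takes 0.05 s, during which the arm holds its last target.

## Working session

There is one attempt and no reset: what is moved stays moved. The work goes in short steps, each a Python script; the robot and the scene stay as the last script left them, time stands still between calls to the robot, and variables do not carry over. Pictures are saved under pics/ and viewed, and the job is handed in when it is done.

```bash
ls; mkdir -p pics
python3 - <<'E'
from cell import bot
import cv2
for c in("side","top"):
    im=bot.camera(c); cv2.imwrite(f"pics/{c}0.png",im[:,:,::-1])
    k=bot.calibration(c); print(c,k["mtx"].tolist(),k["extrinsics"].round(4).tolist() if hasattr(k["extrinsics"],"round") else k["extrinsics"])
    for t in("pine_box","seam_tool","tool_stand","lid","glue","phone","sanding_block"):
        print(t,[(d["bbox"],round(d["confidence"],2)) for d in bot.search_frame(c,t)])
print(bot.read_clock(),bot.read_tool_rot())
E
```

```text
pics
side [[522.3108826830565, 0.0, 277.99966731243046], [0.0, 522.3108826830565, 212.9371629840461], [0.0, 0.0, 1.0]] [[-0.9749, -0.2225, -0.0013, 0.5373], [-0.1056, 0.4677, -0.8776, 0.1837], [0.1959, -0.8554, -0.4795, 1.1253], [0.0, 0.0, 0.0, 1.0]]
pine_box [([235.3, 206.9, 69.9, 66.7], 0.75)]
seam_tool [([322.7, 164.2, 13.9, 33.2], 0.81), ([358.9, 187.8, 6.4, 31.0], 0.72), ([333.1, 193.5, 6.9, 35.3], 0.64)]
tool_stand [([322.0, 170.1, 24.9, 24.9], 0.71), ([215.1, 198.2, 50.5, 18.5], 0.21)]
lid [([235.4, 196.0, 65.6, 47.6], 0.74)]
glue [([284.9, 289.4, 33.0, 63.6], 0.59)]
phone [([214.2, 201.1, 46.1, 13.1], 0.91)]
sanding_block [([144.4, 305.2, 45.7, 50.4], 0.7)]
top [[519.5535754505621, 0.0, 281.99100200948754], [0.0, 519.5535754505621, 216.1349926650826], [0.0, 0.0, 1.0]] [[0.0009, -1.0, 0.0016, -0.0707], [-0.9915, -0.0011, -0.1303, 0.5679], [0.1303, -0.0014, -0.9915, 1.3211], [0.0, 0.0, 0.0, 1.0]]
pine_box [([235.5, 180.1, 75.9, 70.4], 0.67)]
seam_tool [([358.1, 287.2, 10.5, 4.5], 0.65), ([326.2, 261.5, 10.9, 8.5], 0.62), ([362.2, 247.3, 13.8, 11.5], 0.55), ([236.6, 187.3, 71.2, 61.4], 0.5)]
tool_stand [([396.3, 238.9, 32.3, 34.4], 0.89), ([349.3, 236.6, 31.0, 31.2], 0.76)]
lid [([234.6, 177.4, 72.6, 63.9], 0.95)]
glue [([146.1, 250.2, 25.6, 22.2], 0.6)]
phone []
sanding_block [([129.1, 144.1, 43.1, 41.2], 0.84)]
0.8 [-0.60263368  0.60265302 -0.36988465  0.36990177]
```

View images.

Run:
```python
import cv2
a=cv2.imread("pics/top0.png")[120:310,110:440]; cv2.imwrite("pics/t1.png",cv2.resize(a,None,fx=2.4,fy=2.4,interpolation=cv2.INTER_CUBIC))
a=cv2.imread("pics/side0.png")[140:380,120:440]; cv2.imwrite("pics/s1.png",cv2.resize(a,None,fx=2.4,fy=2.4,interpolation=cv2.INTER_CUBIC))
```

```text
(no output)
```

View pics/t1.png

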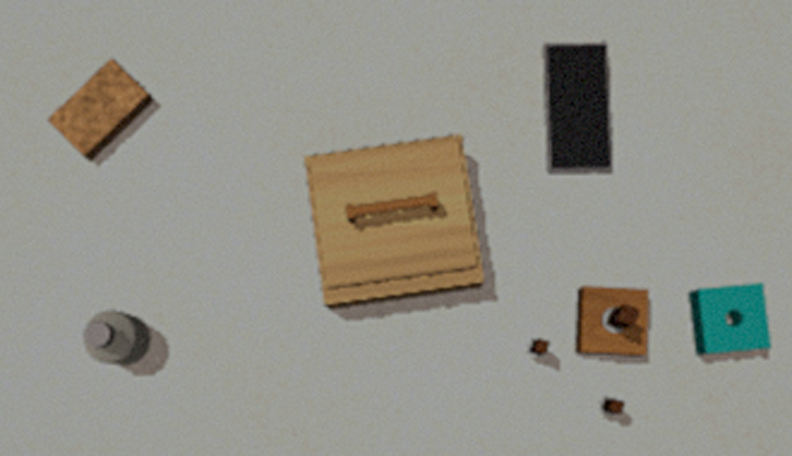

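View pics/s1.png

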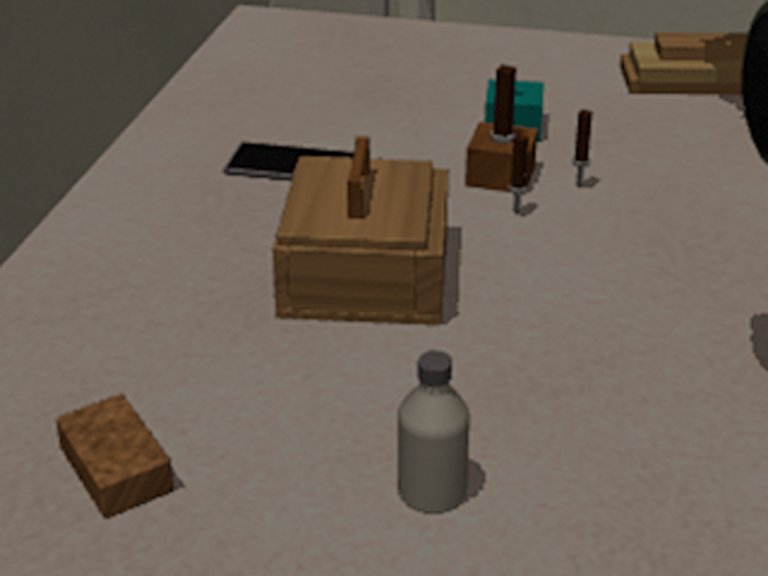

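Run:
```python
import cv2,numpy as np
from cell import bot
def z(cam,x,y,w,h,f,n):
    a=cv2.imread(f"pics/{cam}0.png")[y:y+h,x:x+w]; a=cv2.resize(a,None,fx=f,fy=f,interpolation=cv2.INTER_NEAREST)
    cv2.imwrite(f"pics/{n}.png",a)
z("top",228,168,90,84,7,"z1"); z("side",225,190,90,95,6,"z2")
z("top",320,225,115,75,6,"z3"); z("side",310,160,70,75,8,"z4")
```

```text
(no output)
```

View pics/z1.png

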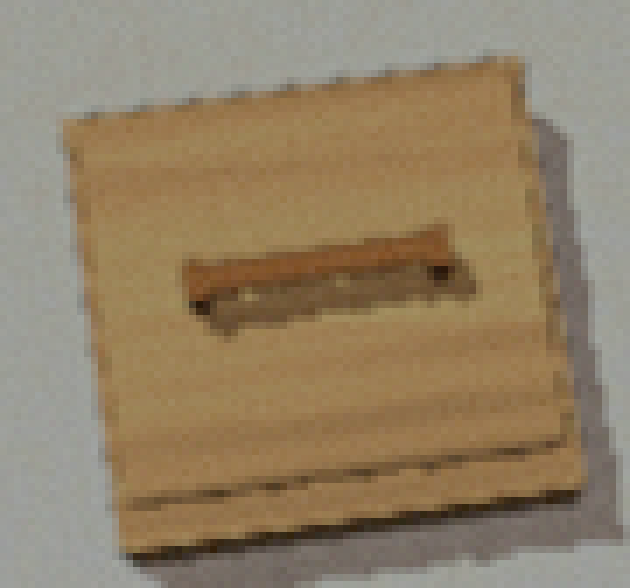

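View pics/z2.png

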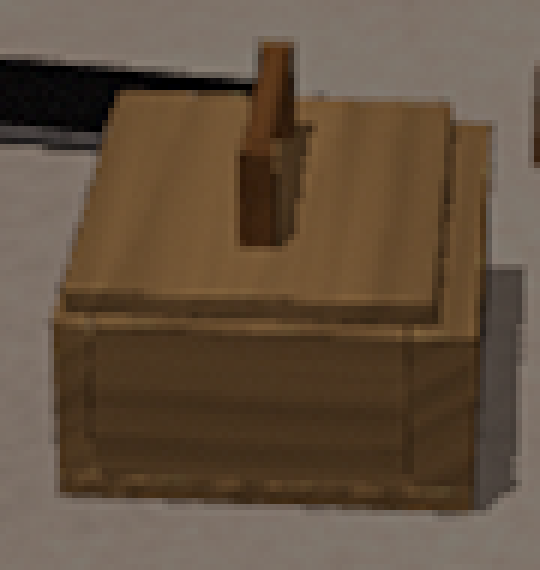

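View pics/z3.png

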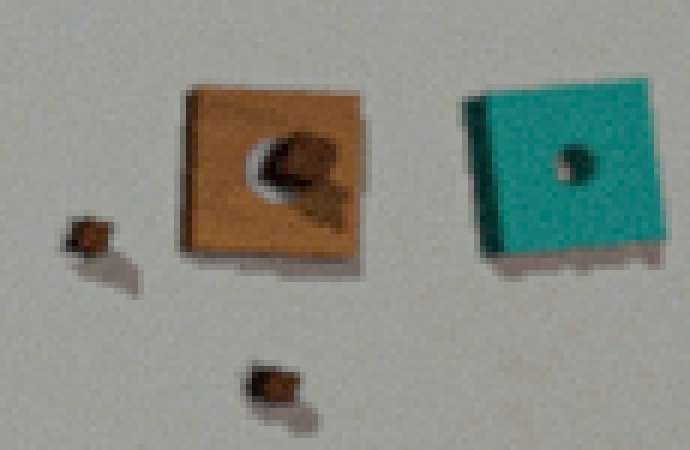

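View pics/z4.png

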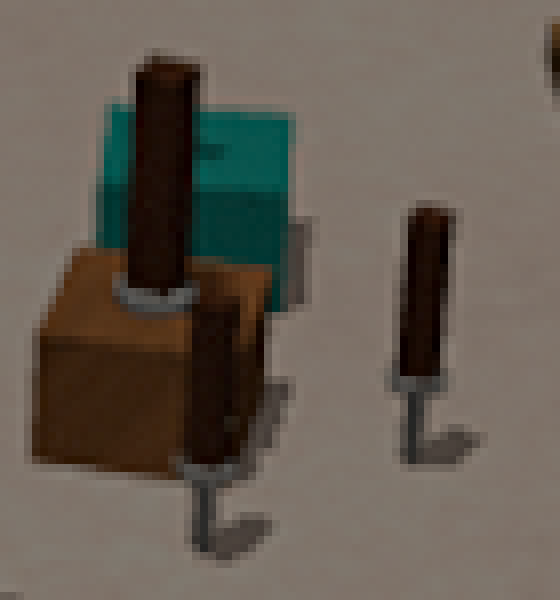

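```bash
cat > h.py <<'E'
from cell import bot
import numpy as np, cv2
from scipy.optimize import least_squares
from scipy.spatial.transform import Rotation as R
def proj(c,P):
    k=bot.calibration(c); E=np.array(k["extrinsics"]); P=np.atleast_2d(P)
    q=P@E[:3,:3].T+E[:3,3]; q=q@np.array(k["mtx"]).T
    return q[:,:2]/q[:,2:]
def W(p,L):
    c,s=np.cos(p[2]),np.sin(p[2]); L=np.atleast_2d(L)
    return np.c_[p[0]+c*L[:,0]-s*L[:,1],p[1]+s*L[:,0]+c*L[:,1],L[:,2]]
E
cat > fit.py <<'E'
from h import *
def pix(a,off,f): return np.array(a,float)/f+np.array(off)-0.5
def fit(data,p0,name):
    for cams in (["top"],["side"],["top","side"]):
        D=[(c,np.array(L),pix(z,o,f)) for c,L,z,o,f in data if c in cams]
        fn=lambda p: np.concatenate([(proj(c,W(p,L))-z).ravel() for c,L,z in D])
        s=least_squares(fn,p0,loss="soft_l1"); print(name,cams,s.x.round(4),"res",np.abs(fn(s.x)).max().round(2))
    for c,L,z in D: print((proj(c,W(s.x,L))-z).round(1).tolist())
    return s.x
box=[("top",[[.076,.08,.092],[.076,-.08,.092],[-.08,.085,.08],[-.08,-.085,.08],[-.064,.08,.092],[-.064,-.08,.092],[.006,.048,.134],[.006,-.048,.134]],
 [(68,122),(522,60),(122,545),(580,490),(120,497),(562,438),(187,275),(452,243)],(228,168),7),
("side",[[.076,-.08,.092],[-.064,-.08,.092],[-.064,.08,.092],[.076,.08,.092],[-.08,.085,0],[-.08,.085,.08],[.08,.085,0],[.08,.085,.08],[-.08,-.085,.08]],
 [(115,92),(450,103),(437,303),(66,295),(475,508),(478,338),(62,492),(55,318),(492,125)],(225,190),6)]
# lid origin in box? bar x offset: assume lid plate centre
b=fit(box,[.55,.0,.1],"box")
st=[("top",[[.035,.035,.05],[.035,-.035,.05],[-.035,-.035,.05],[-.035,.035,.05]],[(193,88),(360,95),(357,257),(190,250)],(320,225),6),
("side",[[.035,-.035,.05],[-.035,-.035,.05],[.035,.035,.05],[.035,.035,0]],[(78,248),(272,268),(40,340),(35,460)],(310,160),8)]
s=fit(st,[.5,-.25,0],"stand")
tl=[("top",[[0,0,.138]],[(311,157)],(320,225),6),("side",[[0,0,.138]],[(168,70)],(310,160),8)]
t=fit(tl,[.5,-.25,0],"tool")
for f,o,n in ((6,(320,225),"top"),(8,(310,160),"side")):
    for z in (.05,.056,.138): print(n,z,((proj(n,[[s[0],s[1],z]])+.5-o)*f).round().tolist())
E
python3 fit.py
```

```text
box ['top'] [ 0.5777 -0.0485  0.1281] res 1.08
box ['side'] [ 0.5774 -0.0487  0.1561] res 1.12
box ['top', 'side'] [ 0.5772 -0.0484  0.1443] res 1.66
[[0.6, -0.3], [-1.7, -0.3], [-0.5, 1.0], [1.0, -0.8], [0.6, 0.8], [0.9, 0.2], [-1.0, 0.8], [0.2, -0.2]]
[[0.8, -0.5], [0.8, -0.3], [-0.2, -0.1], [-0.7, -1.3], [-0.3, 1.4], [0.0, 0.2], [-0.5, 0.9], [-0.8, 0.5], [0.1, -0.5]]
stand ['top'] [ 0.4706 -0.2841 -0.0401] res 0.35
stand ['side'] [ 0.4712 -0.2854 -0.0213] res 0.57
stand ['top', 'side'] [ 0.4708 -0.2842 -0.0348] res 0.68
[[0.3, -0.1], [-0.3, -0.3], [-0.1, -0.0], [0.3, 0.1]]
[[0.0, 0.0], [0.5, 0.3], [-0.1, -0.4], [-0.0, 0.7]]
tool ['top'] [ 0.4714 -0.2844  0.    ] res 0.0
tool ['side'] [ 0.4717 -0.2823  0.    ] res 0.0
tool ['top', 'side'] [ 0.4716 -0.2841  0.    ] res 0.27
[[-0.1, -0.1]]
[[0.1, -0.3]]
top 0.05 [[275.0, 172.0]]
top 0.056 [[278.0, 171.0]]
top 0.138 [[311.0, 159.0]]
side 0.05 [[159.0, 303.0]]
side 0.056 [[160.0, 287.0]]
side 0.138 [[171.0, 68.0]]
```

```bash
cat > edge.py <<'E'
from h import *
from scipy.optimize import minimize
from scipy.ndimage import map_coordinates
def G(cam,chan=None):
    im=cv2.imread(f"pics/{cam}0.png").astype(np.float32)
    g=0
    for c in range(3):
        b=cv2.GaussianBlur(im[:,:,c],(0,0),.9); g=g+np.hypot(cv2.Sobel(b,5,1,0),cv2.Sobel(b,5,0,1))
    return np.sqrt(g)
def rect(x0,x1,y0,y1,z): 
    a=[(x1,y1,z),(x1,y0,z),(x0,y0,z),(x0,y1,z)]; return [(a[i],a[(i+1)%4]) for i in range(4)]
lid=rect(-.064,.076,-.08,.08,.092); bx=rect(-.08,.08,-.085,.085,.08)
bar=[((.006+d,.048,.134),(.006+d,-.048,.134)) for d in(-.006,.006)]
topE=[lid[0],lid[1],lid[3],lid[2],bx[2],((-.08,.085,.08),(-.064,.085,.08))]
sideE=lid+[bx[2],((-.08,.085,0),(.08,.085,0)),((.08,.085,0),(.08,.085,.08)),((-.08,.085,0),(-.08,.085,.08))]
st=rect(-.035,.035,-.035,.035,.05)
def run(ET,ES,p0,n):
    for w in ((1,0),(0,1),(1,1)):
        Gs={"top":G("top"),"side":G("side")}
        def f(p):
            s=0
            for c,E,k in(("top",ET,w[0]),("side",ES,w[1])):
                if not k: continue
                L=np.concatenate([np.linspace(a,b,40) for a,b in E]); q=proj(c,W(p,L))
                s-=map_coordinates(Gs[c],[q[:,1],q[:,0]],order=1).mean()
            return s
        best=min((minimize(f,np.array(p0)+[dx,dy,dt],method="Nelder-Mead",options=dict(initial_simplex=np.array(p0)+[dx,dy,dt]+np.array([[0,0,0],[.003,0,0],[0,.003,0],[0,0,.02]]))) for dx in(-.003,.003) for dy in(-.003,.003) for dt in (-.02,.02)),key=lambda r:r.fun)
        print(n,w,best.x.round(4),round(best.fun,3))
    return best.x
p=run(topE,sideE,[.577,-.0485,.14],"box")
im=cv2.resize(cv2.imread("pics/top0.png")[168:252,228:318],None,fx=7,fy=7,interpolation=0)
for a,b in topE+bar:
    q=(proj("top",W(p,[a,b]))+.5-[228,168])*7; cv2.line(im,*[tuple(map(int,x)) for x in q],(0,0,255),1)
cv2.imwrite("pics/ov1.png",im)
run(st,[],[.4708,-.2842,-.035],"stand")
E
python3 edge.py
```

```text
box (1, 0) [ 0.5778 -0.0462  0.1612] -16.274
box (0, 1) [ 0.577  -0.0475  0.1515] -17.212Traceback (most recent call last):
  File "edge.py", line 30, in <module>
    p=run(topE,sideE,[.577,-.0485,.14],"box")
  File "edge.py", line 27, in run
    best=min((minimize(f,np.array(p0)+[dx,dy,dt],method="Nelder-Mead",options=dict(initial_simplex=np.array(p0)+[dx,dy,dt]+np.array([[0,0,0],[.003,0,0],[0,.003,0],[0,0,.02]]))) for dx in(-.003,.003) for dy in(-.003,.003) for dt in (-.02,.02)),key=lambda r:r.fun)
  File "edge.py", line 27, in <genexpr>
    best=min((minimize(f,np.array(p0)+[dx,dy,dt],method="Nelder-Mead",options=dict(initial_simplex=np.array(p0)+[dx,dy,dt]+np.array([[0,0,0],[.003,0,0],[0,.003,0],[0,0,.02]]))) for dx in(-.003,.003) for dy in(-.003,.003) for dt in (-.02,.02)),key=lambda r:r.fun)
              ~~~~~~~~^^^^^^^^^^^^^^^^^^^^^^^^^^^^^^^^^^^^^^^^^^^^^^^^^^^^^^^^^^^^^^^^^^^^^^^^^^^^^^^^^^^^^^^^^^^^^^^^^^^^^^^^^^^^^^^^^^^^^^^^^^^^^^^^^^^^^^^^^^^^^^^^^^^^^^^^^^
    res = _minimize_neldermead(fun, x0, args, callback, bounds=bounds,
                               **options)
    fxr = func(xr)
    fx = function(np.copy(x), *(wrapper_args + args))
  File "edge.py", line 24, in f
    L=np.concatenate([np.linspace(a,b,40) for a,b in E]); q=proj(c,W(p,L))
                                                            ~~~~^^^^^^^^^^
  File "h.py", line 6, in proj
    k=bot.calibration(c); E=np.array(k["extrinsics"]); P=np.atleast_2d(P)
ValueError: time passes only in moves, steps and waits
```

```bash
python3 - <<'E'
import re
s=open('h.py').read()
s=s.replace('def proj','import functools\n@functools.lru_cache\ndef cal(c): return bot.calibration(c)\ndef proj').replace('k=bot.calibration(c)','k=cal(c)')
open('h.py','w').write(s)
E
python3 edge.py; python3 -c "
from cell import bot
print(bot.read_clock())"
```

```text
box (1, 0) [ 0.5778 -0.0462  0.1612] -16.274
box (0, 1) [ 0.577  -0.0475  0.1515] -17.212
box (1, 1) [ 0.5777 -0.0468  0.1583] -33.307
stand (1, 0) [ 0.4698 -0.2797 -0.0162] -20.9
0.8Traceback (most recent call last):
  File "edge.py", line 35, in <module>
    run(st,[],[.4708,-.2842,-.035],"stand")
    ~~~^^^^^^^^^^^^^^^^^^^^^^^^^^^^^^^^^^^^
  File "edge.py", line 27, in run
    best=min((minimize(f,np.array(p0)+[dx,dy,dt],method="Nelder-Mead",options=dict(initial_simplex=np.array(p0)+[dx,dy,dt]+np.array([[0,0,0],[.003,0,0],[0,.003,0],[0,0,.02]]))) for dx in(-.003,.003) for dy in(-.003,.003) for dt in (-.02,.02)),key=lambda r:r.fun)
  File "edge.py", line 27, in <genexpr>
    best=min((minimize(f,np.array(p0)+[dx,dy,dt],method="Nelder-Mead",options=dict(initial_simplex=np.array(p0)+[dx,dy,dt]+np.array([[0,0,0],[.003,0,0],[0,.003,0],[0,0,.02]]))) for dx in(-.003,.003) for dy in(-.003,.003) for dt in (-.02,.02)),key=lambda r:r.fun)
              ~~~~~~~~^^^^^^^^^^^^^^^^^^^^^^^^^^^^^^^^^^^^^^^^^^^^^^^^^^^^^^^^^^^^^^^^^^^^^^^^^^^^^^^^^^^^^^^^^^^^^^^^^^^^^^^^^^^^^^^^^^^^^^^^^^^^^^^^^^^^^^^^^^^^^^^^^^^^^^^^^^
    res = _minimize_neldermead(fun, x0, args, callback, bounds=bounds,
                               **options)
    fsim[k] = func(sim[k])
              ~~~~^^^^^^^^
    fx = function(np.copy(x), *(wrapper_args + args))
  File "edge.py", line 24, in f
    L=np.concatenate([np.linspace(a,b,40) for a,b in E]); q=proj(c,W(p,L))
ValueError: need at least one array to concatenate
```

View pics/ov1.png

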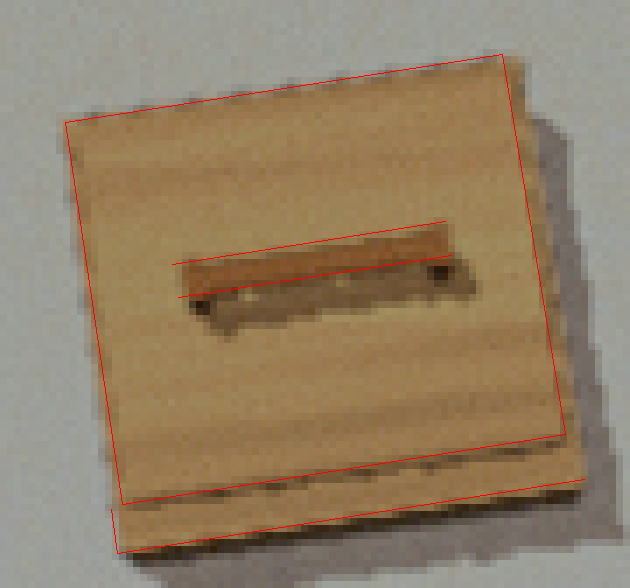

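```bash
cat > sil.py <<'E'
from h import *
from scipy.optimize import minimize
import itertools
U=6
def cub(x0,x1,y0,y1,z0,z1): return np.array(list(itertools.product((x0,x1),(y0,y1),(z0,z1))))
def mask(cam,r):
    x,y,w,h=r; im=cv2.imread(f"pics/{cam}0.png")[y:y+h,x:x+w]
    im=cv2.resize(im,None,fx=U,fy=U,interpolation=cv2.INTER_CUBIC).astype(float)
    return im
def synth(cam,p,parts,r):
    x,y,w,h=r; m=np.zeros((h*U,w*U),np.uint8)
    for P in parts:
        q=(proj(cam,W(p,P))+.5-[x,y])*U-.5
        cv2.fillConvexPoly(m,np.round(cv2.convexHull(q.astype(np.float32))*16).astype(np.int32),1,shift=4)
    return m>0
def fit(views,p0,n):
    def f(p):
        return sum((synth(c,p,parts,r)!=M).sum() for c,parts,r,M,k in views)/U/U
    best=min((minimize(f,p0,method="Nelder-Mead",options=dict(initial_simplex=np.array(p0)+s*np.array([[-1,-1,-1],[2,0,0],[0,2,0],[0,0,2]])*[.003,.003,.03])) for s in(1,-1,.5,-.5)),key=lambda r:r.fun)
    print(n,best.x.round(4),"mismatch px",round(best.fun,1),"of",[int(v[3].sum()/U/U) for v in views]); return best.x
if __name__=="__main__":
    B=[cub(-.08,.08,-.085,.085,0,.08),cub(-.064,.076,-.08,.08,.08,.092)]
    bar=cub(0,.012,-.048,.048,.098,.134)
    rt=(224,164,96,92); a=mask("top",rt); mt=(a[:,:,2]-a[:,:,0]>22)
    # dark front face counts as box
    mt|=(a.max(2)<85)
    rs=(225,190,84,92); s=mask("side",rs); ms=(s[:,:,2]-s[:,:,0]>24)
    vt=("top",B,rt,mt,0); vs=("side",B+[bar],rs,ms,0)
    cv2.imwrite("pics/m.png",np.hstack([cv2.resize(mt.astype(np.uint8)*255,(480,460)),cv2.resize(ms.astype(np.uint8)*255,(300,330)).repeat(1,0)[:330] if 0 else cv2.resize(ms.astype(np.uint8)*255,(320,460))]))
    p0=[.577,-.0484,.14]
    fit([vt],p0,"top"); fit([vs],p0,"side"); p=fit([vt,vs],p0,"both")
    im=cv2.resize(cv2.imread("pics/top0.png")[168:252,228:318],None,fx=7,fy=7,interpolation=0)
    for P in ([[.076,.08,.092],[.076,-.08,.092],[-.064,-.08,.092],[-.064,.08,.092]],[[.08,.085,.08],[.08,-.085,.08],[-.08,-.085,.08],[-.08,.085,.08]],[[.012,.048,.134],[.012,-.048,.134],[0,-.048,.134],[0,.048,.134]]):
        q=(proj("top",W(p,P))+.5-[228,168])*7; cv2.polylines(im,[q.astype(np.int32)],True,(0,0,255),1)
    cv2.imwrite("pics/ov2.png",im)
    S=[cub(-.035,.035,-.035,.035,0,.05)]
    r=(345,232,42,42); a=mask("top",r); m=(a[:,:,2]-a[:,:,0]>30)|(a.max(2)<80)
    m[int(19*U):int(30*U),int(15*U):int(36*U)]=True
    m=cv2.morphologyEx(m.astype(np.uint8),cv2.MORPH_CLOSE,np.ones((9,9)))>0
    fit([("top",S,r,m,0)],[.4708,-.2842,-.035],"stand"); cv2.imwrite("pics/m2.png",m*255)
E
python3 sil.py
```

```text
top [ 0.577  -0.0489  0.1477] mismatch px 57.5 of [4389]
side [ 0.5781 -0.0491  0.1474] mismatch px 50.0 of [4759]
both [ 0.5775 -0.049   0.147 ] mismatch px 127.1 of [4389, 4759]
stand [ 0.4713 -0.2868 -0.045 ] mismatch px 31.5 of [821][ WARN:0@1.198] global loadsave.cpp:1063 imwrite_ Unsupported depth image for selected encoder is fallbacked to CV_8U.
```

View pics/ov2.png

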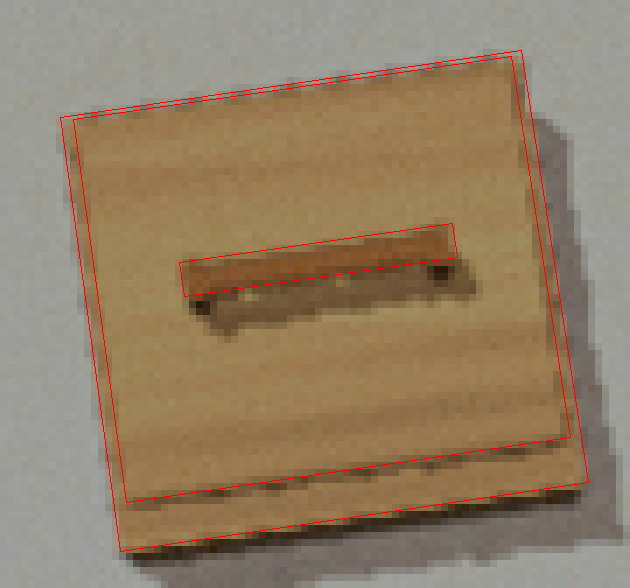

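View pics/m.png

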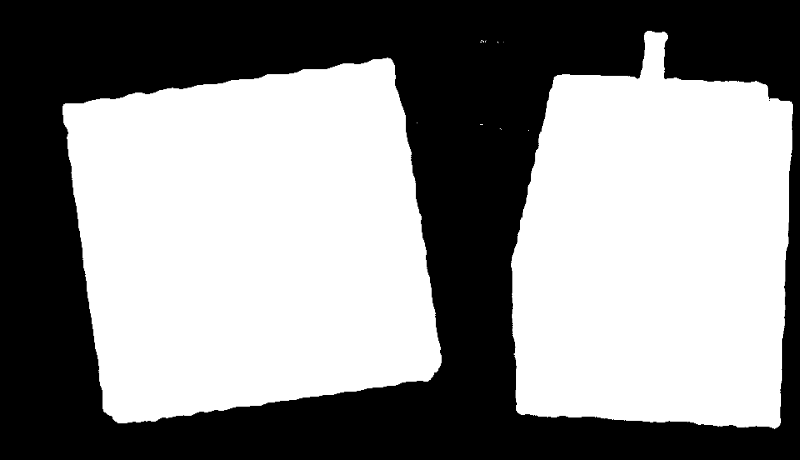

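View pics/m2.png

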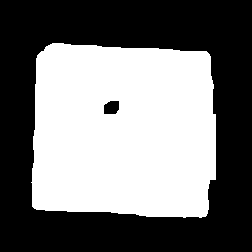

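```bash
cat >> h.py <<'E'
BOX=np.array([.5765,-.049,.138]); STAND=np.array([.4712,-.2843])
def quat(yaw):  # jaw dir x at yaw, tool y down
    x=np.array([np.cos(yaw),np.sin(yaw),0]); y=np.array([0,0,-1.]); z=np.cross(x,y)
    q=R.from_matrix(np.c_[x,y,z]).as_quat(); return [float(q[3]),*map(float,q[:3])]
def loc(x,y,z,p=BOX): return W(p,[[x,y,z]])[0]
E
python3 - <<'E'
from h import *
q=bot.read_tool_rot(); M=R.from_quat([q[1],q[2],q[3],q[0]]).as_matrix(); print(M.round(2).tolist(), bot.read_ft_force())
for yaw in (0.138-np.pi/2,.138+np.pi/2,-.05-np.pi/2,-.05+np.pi/2):
    for P in ([*STAND,.094],loc(-.0715,.08,.166),loc(-.0715,-.08,.166)):
        j=bot.solve_ik(P,quat(yaw)); print(round(yaw,2),None if j is None else np.round(j,2))
for yaw in(.138,.138+np.pi,.138-np.pi): 
    j=bot.solve_ik(loc(.006,0,.109),quat(yaw)); print(yaw,None if j is None else np.round(j,2))
E
```

```text
[[0.45, 0.0, 0.89], [-0.89, -0.0, 0.45], [0.0, -1.0, -0.0]] [ 0.40942724 -0.19760275 -0.48076598]
-1.43 [-0.68  0.46 -0.38  0.74  0.    2.33]
-1.43 [-0.11  0.28 -0.43  0.85  0.    2.9 ]
-1.43 [-0.4   0.35 -0.33  0.89  0.    2.6 ]
1.71 [-0.68  0.46 -0.38  0.74  0.   -0.82]
1.71 [-0.11  0.28 -0.43  0.85  0.   -0.25]
1.71 [-0.4   0.35 -0.33  0.89  0.   -0.54]
-1.62 [-0.68  0.46 -0.38  0.74  0.    2.51]
-1.62 [-0.11  0.28 -0.43  0.85  0.    3.08]
-1.62 [-0.4   0.35 -0.33  0.89  0.    2.79]
1.52 [-0.68  0.46 -0.38  0.74  0.   -0.63]
1.52 [-0.11  0.28 -0.43  0.85  0.   -0.06]
1.52 [-0.4   0.35 -0.33  0.89  0.   -0.35]
0.138 [-0.21  0.49 -0.27  0.81  0.    1.22]
3.279592653589793 [-0.21  0.49 -0.27  0.81  0.   -1.92]
-3.003592653589793 [-0.21  0.49 -0.27  0.81  0.   -1.92]
```

Run:
```python
from h import *
Q=quat(1.52)
bot.move_pose([*STAND,.20],Q)
bot.move_linear([*STAND,.094],speed=.1)
print(bot.read_clock(),bot.read_position(),bot.read_ft_force())
for c in("side","top"): cv2.imwrite(f"pics/{c}1.png",bot.camera(c)[:,:,::-1])
a=cv2.resize(cv2.imread("pics/side1.png")[100:250,270:420],None,fx=3.5,fy=3.5,interpolation=2); cv2.imwrite("pics/g1.png",a)
```

```text
3.8 [ 0.4716676  -0.28467181  0.09463098] [-0.09507044  0.09476028  0.03817167]
```

View pics/g1.png

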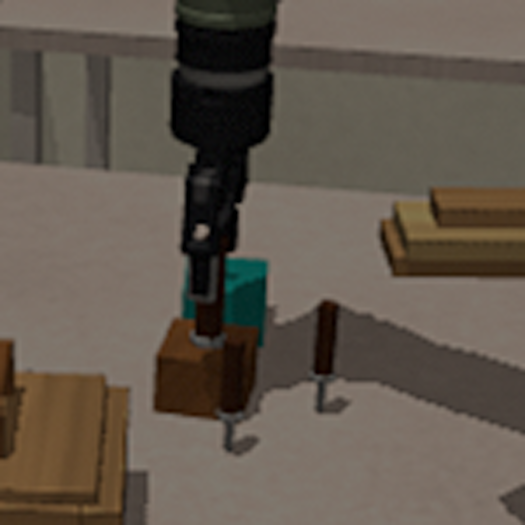

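The fingers straddle the handle of the long tool in the brown stand (crop ~(208,280)) and stay clear of the small loose tools. Next I close and lift.

Run:
```python
from h import *
bot.set_gripper(0.0,grasp_force=60)
print(bot.read_gripper_width()*85,bot.read_position(),bot.read_ft_force(),bot.read_moment())
x,y,_=bot.read_position()
bot.move_linear([x,y,.225],speed=.1)
print(bot.read_clock(),bot.read_gripper_width()*85,bot.read_position(),bot.read_ft_force())
for c in("side","top"): cv2.imwrite(f"pics/{c}2.png",bot.camera(c)[:,:,::-1])
a=cv2.resize(cv2.imread("pics/side2.png")[60:220,270:430],None,fx=3.5,fy=3.5,interpolation=2); cv2.imwrite("pics/g2.png",a)
```

```text
19.962053502962647 [ 0.47125195 -0.28432934  0.09421125] [0.0047268  0.17322412 2.99802937] [0.08385416 0.17154239 0.01159963]
5.975 20.009737270892828 [ 0.47090762 -0.28405483  0.22427739] [-0.69198597 -0.28588958 -0.9256712 ]
```

View pics/g2.png

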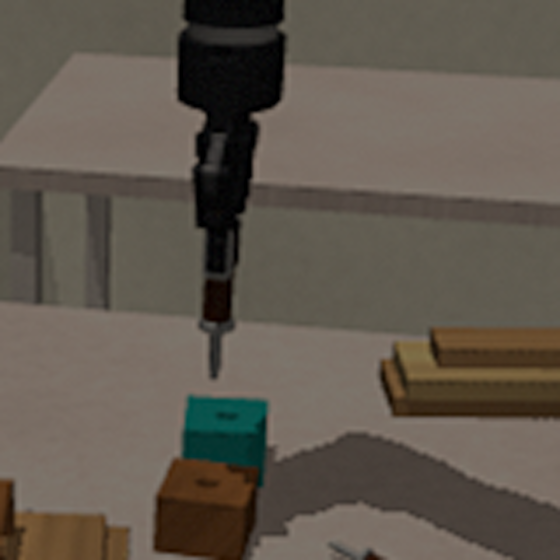

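Run:
```python
import cv2,numpy as np
a=cv2.imread("pics/top2.png")[120:310,110:440]
b=cv2.imread("pics/side2.png")[140:330,200:420]
cv2.imwrite("pics/g3.png",np.hstack([cv2.resize(a,None,fx=1.45,fy=1.45),cv2.resize(b,None,fx=1.45,fy=1.45)]))
```

```text
(no output)
```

View pics/g3.png

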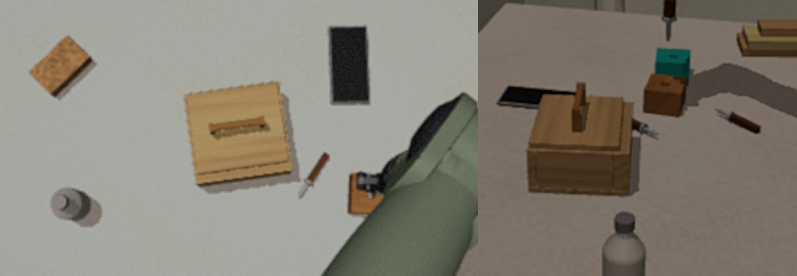

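Run:
```python
from h import *
o=.0862
P=loc(-.074,.078,.15+o); bot.move_linear(P,speed=.13)
bot.move_linear(loc(-.074,.078,.09+o),speed=.06)
print(bot.read_clock(),bot.read_position(),loc(-.074,.078,.09+o),bot.read_ft_force())
for c in("side","top"): cv2.imwrite(f"pics/{c}3.png",bot.camera(c)[:,:,::-1])
a=cv2.resize(cv2.imread("pics/side3.png")[130:290,215:335],None,fx=3.7,fy=3.7,interpolation=2)
b=cv2.resize(cv2.imread("pics/top3.png")[168:260,228:318],None,fx=3.7,fy=3.7,interpolation=2)
cv2.imwrite("pics/g4.png",a);cv2.imwrite("pics/g5.png",b)
print(proj("side",[loc(-.074,.078,.09)]),proj("side",[loc(-.064,.08,.092)]))
```

```text
9.7083 [0.4928095  0.01805032 0.17659342] [0.49247364 0.01807884 0.1762    ] [-0.23919494  0.5629989  -0.38875035]
[[301.80304651 240.42841234]] [[297.28306529 239.9338985 ]]
```

View pics/g4.png

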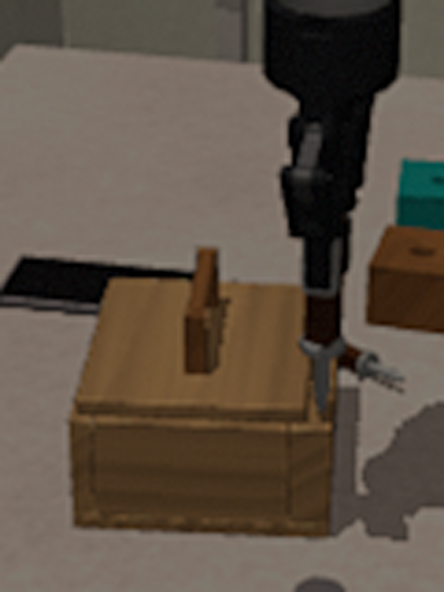

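View pics/g5.png

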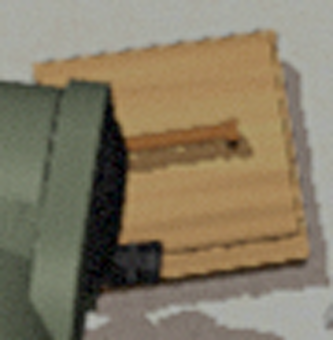

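Run:
```python
from h import *
o=.0862
print(bot.move_linear(loc(-.074,.076,.077+o),speed=.012,until_force=3)); p=bot.read_position(); print(p,"tipz",p[2]-o,bot.read_ft_force())
z=p[2]+.0015
x,y=p[:2]
bot.move_linear([x,y,z],speed=.02); f0=bot.read_ft_force()
t=loc(-.062,.076,z)
hit=bot.move_linear([*t[:2],z],speed=.01,until_force=3); p=bot.read_position(); 
c,s=np.cos(BOX[2]),np.sin(BOX[2]); d=p[:2]-BOX[:2]
print(hit,p,"own",[c*d[0]+s*d[1],-s*d[0]+c*d[1]],f0,bot.read_ft_force(),bot.read_clock())
```

```text
True
[0.4926635  0.01654948 0.1659994 ] tipz 0.07979939598895844 [0.22276322 0.08293997 4.60289335]
True [0.4985755  0.01729394 0.16674183] own [np.float64(-0.0680641243713913), np.float64(0.07638317653381664)] [-0.53927601  1.14072294 -0.66085912] [-1.5680429  -0.4293037   0.78535175] 11.6667
```

Run:
```python
from h import *
z=.0798+.0862+.0017
bot.move_linear(loc(-.0715,.077,z),speed=.03)
bot.wait(.2); print(bot.read_position(),loc(-.0715,.077,z),bot.read_ft_force())
t0=bot.read_clock()
for y in (.036,0,-.036,-.077):
    bot.move_linear(loc(-.0715,y,z),speed=.028); p=bot.read_position(); print(p-loc(-.0715,y,z),bot.read_ft_force(),bot.read_clock())
bot.wait(.2)
cv2.imwrite("pics/top4.png",bot.camera("top")[:,:,::-1]); cv2.imwrite("pics/side4.png",bot.camera("side")[:,:,::-1])
a=cv2.resize(cv2.imread("pics/side4.png")[130:290,215:335],None,fx=3.7,fy=3.7,interpolation=2)
cv2.imwrite("pics/g6.png",a)
print(bot.read_clock(),proj("side",[loc(-.0715,-.077,.0815)]))
```

```text
[0.49511102 0.01743245 0.1676495 ] [0.49508744 0.01743226 0.1677    ] [-0.358291   -0.46796748 -1.37229209]
[-5.40801012e-05  1.29755868e-04 -1.10332975e-05] [-0.63901439  0.088882   -0.65615668] 13.75
[-2.52179637e-05  1.54195912e-04  1.46041892e-05] [-0.82277028 -0.57244046 -0.27810725] 15.1833
[-2.70678544e-05  1.43236033e-04  1.60419734e-05] [-0.29849632 -0.12606593 -0.73210278] 16.6167
[-5.39966810e-05  1.48319010e-04 -2.98444165e-06] [ 0.41374511 -0.29590755 -1.08649656] 18.2333
18.5333 [[303.61855069 210.74290558]]
```

View pics/g6.png

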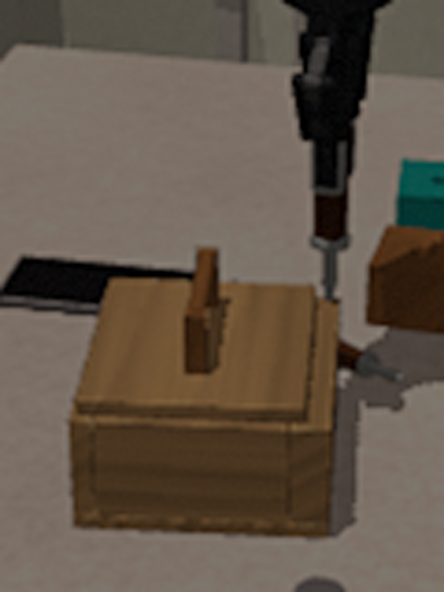

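Run:
```python
from h import *
z=.0798+.0862+.0017
hit=bot.move_linear(loc(-.062,-.076,z),speed=.01,until_force=3); p=bot.read_position()
c,s=np.cos(BOX[2]),np.sin(BOX[2]); d=p[:2]-BOX[:2]
print(hit,"own",[c*d[0]+s*d[1],-s*d[0]+c*d[1]],bot.read_clock())
bot.move_linear(loc(-.0715,-.076,z),speed=.04)
hit=bot.move_linear(loc(-.0715,-.076,.076+.0862),speed=.012,until_force=3);print(hit,bot.read_position()[2]-.0862)
bot.move_linear(loc(-.0715,-.076,z),speed=.03)
print(bot.read_clock())
```

```text
True own [np.float64(-0.06637604417188928), np.float64(-0.07620389639389953)] 19.2167
True 0.07981986650990563
20.0333
```

```bash
sed -i 's/^BOX=.*$/BOX=np.array([.5776,-.049,.127]); STAND=np.array([.4712,-.2843])/' h.py
python3 - <<'E'
from h import *
o=.0862
p=bot.read_position(); bot.move_linear([p[0]-.01,p[1],.15+o],speed=.12)
bot.move_linear([.4712,-.2843,.15+o],speed=.13)
bot.move_linear([.4712,-.2843,.062+o],speed=.1); bot.wait(.2)
print(bot.read_position(),bot.read_clock(),bot.read_ft_force())
for c in("side","top"): cv2.imwrite(f"pics/{c}5.png",bot.camera(c)[:,:,::-1])
a=cv2.resize(cv2.imread("pics/side5.png")[120:220,290:390],None,fx=5.5,fy=5.5,interpolation=2); cv2.imwrite("pics/g7.png",a)
print(((proj("side",[[.4712,-.2843,.062],[.4712,-.2843,.104],[.4712,-.2843,.05]])+.5)-[290,120])*5.5)
E
```

```text
[ 0.47155551 -0.28456684  0.14883015] 23.325 [-0.43673458 -0.05233333 -0.32372577]
[[219.93912155 406.74581211]
 [223.86727561 330.17643667]
 [218.83701546 428.22856804]]
```

View pics/g7.png

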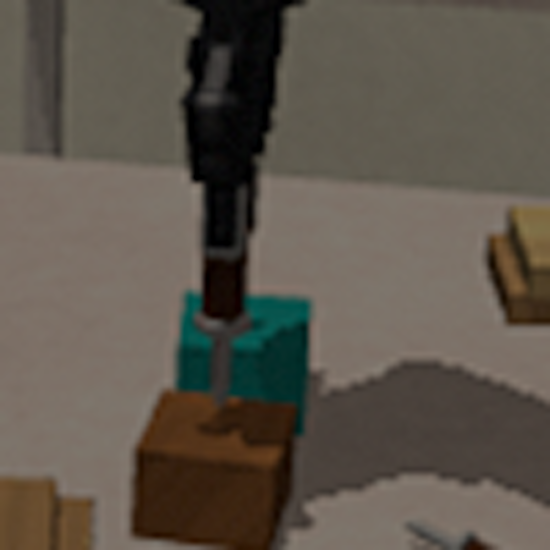

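Run:
```python
from h import *
hit=bot.move_linear([.4712,-.2843,.0935],speed=.04,until_force=6); p=bot.read_position()
print(hit,p,p[2]-.0862,bot.read_ft_force(),bot.read_clock())
```

```text
True [ 0.4710226  -0.28422746  0.09429703] 0.008097026897941922 [0.06917032 0.22882905 4.65163726] 24.7083
```

Seated at 8.1 mm. I release, retreat and check.

Run:
```python
from h import *
bot.set_gripper(1.0)
p=bot.read_position(); bot.move_linear([p[0],p[1],.24],speed=.12)
bp=loc(.006,0,0)
Q=quat(.127)
bot.move_pose([bp[0],bp[1],.20],Q)
print(bot.read_clock(),bot.read_position(),bp)
for c in("side","top"): cv2.imwrite(f"pics/{c}6.png",bot.camera(c)[:,:,::-1])
a=cv2.resize(cv2.imread("pics/side6.png")[100:290,220:410],None,fx=3.1,fy=3.1,interpolation=2); cv2.imwrite("pics/g8.png",a)
```

```text
28.3583 [ 0.58346577 -0.04861102  0.19990183] [ 0.58355168 -0.04824005  0.        ]
```

View pics/g8.png

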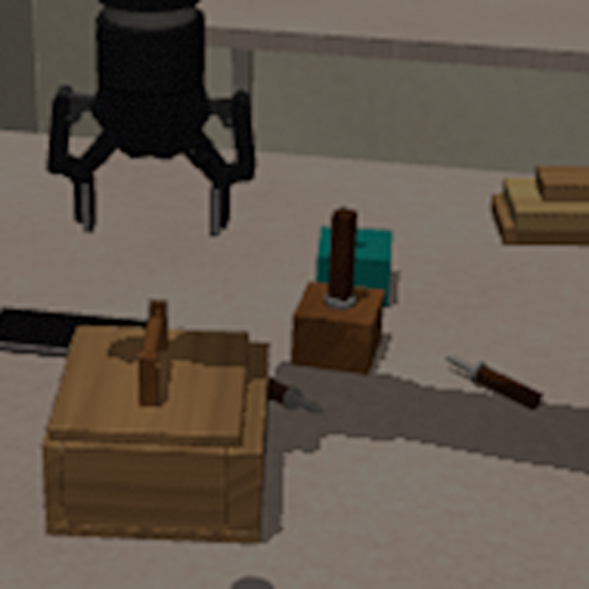

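Run:
```python
from h import *
bp=loc(.006,0,0)
hit=bot.move_linear([bp[0],bp[1],.1095],speed=.08,until_force=12); print(hit,bot.read_position(),bot.read_ft_force())
if not hit:
    bot.set_gripper(0.0,grasp_force=90)
    print(bot.read_gripper_width()*85,bot.read_position(),bot.read_ft_force(),bot.read_moment(),bot.read_clock())
    cv2.imwrite("pics/side7.png",bot.camera("side")[:,:,::-1])
    a=cv2.resize(cv2.imread("pics/side7.png")[100:290,220:410],None,fx=3.1,fy=3.1,interpolation=2); cv2.imwrite("pics/g9.png",a)
```

```text
False [ 0.58404678 -0.04834275  0.11010984] [-0.26843718 -0.03566394 -0.81676923]
9.407777517488906 [ 0.58364806 -0.04823372  0.10976027] [-0.90644245 -0.35778166  3.30989274] [0.00037747 0.14494439 0.24986597] 30.4333
```

View pics/g9.png

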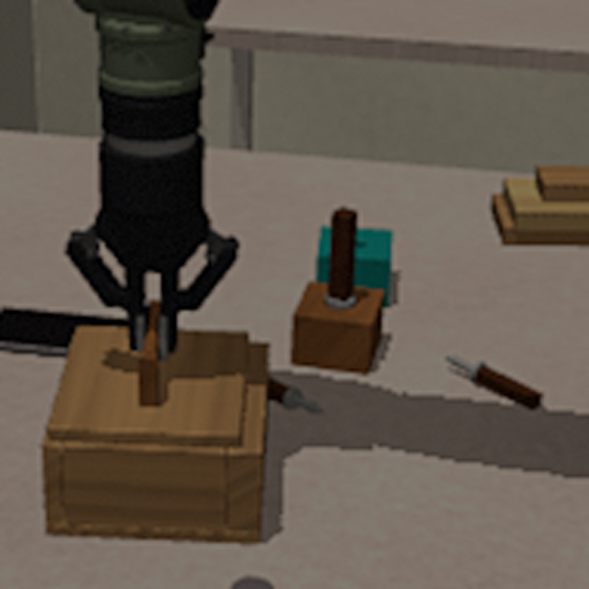

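Run:
```python
from h import *
x,y,z=.58365,-.04823,bot.read_position()[2]
for dz in (.003,.006,.009,.012,.016,.020,.025):
    bot.move_linear([x,y,z+dz],speed=.012)
    print(dz,round(bot.read_position()[2]-z,4),bot.read_ft_force().round(1),round(bot.read_gripper_width()*85,1))
bot.wait(.3)
print(bot.read_clock(),bot.read_position(),bot.read_moment())
for c in("side","top"): cv2.imwrite(f"pics/{c}8.png",bot.camera(c)[:,:,::-1])
a=cv2.resize(cv2.imread("pics/side8.png")[100:290,220:410],None,fx=3.1,fy=3.1,interpolation=2); cv2.imwrite("pics/g10.png",a)
```

```text
0.003 0.0017 [  3.5   0.3 -13.9] 9.2
0.006 0.006 [ -1.   -0.6 -11.9] 9.2
0.009 0.0098 [-2.8  0.8 -3.9] 9.3
0.012 0.0129 [ 0.5  0.  -2.2] 9.1
0.016 0.0161 [-0.2 -0.1 -3.5] 8.8
0.02 0.0201 [ 0.3  0.3 -4.6] 8.6
0.025 0.0251 [ 1.1 -0.1 -4. ] 9.1
33.9417 [ 0.58361758 -0.04822165  0.13476735] [-0.00524004 -0.01684527 -0.03634467]
```

View pics/g10.png

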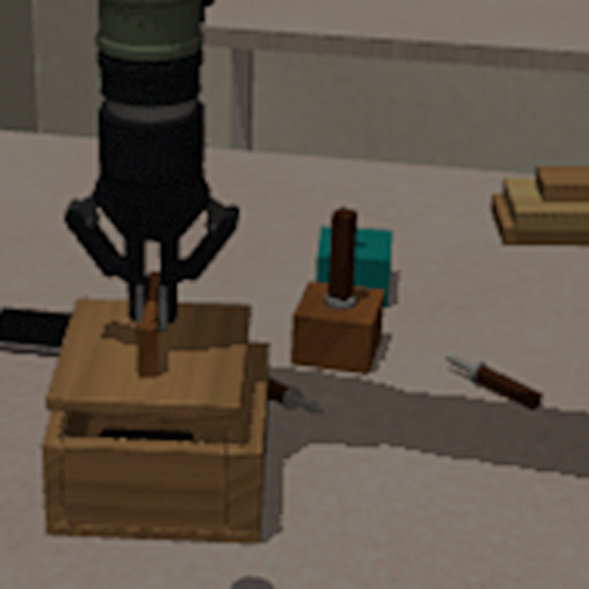

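Run:
```python
import cv2,numpy as np
from h import *
a=cv2.imread("pics/top0.png").astype(int);b=cv2.imread("pics/top8.png").astype(int)
for n,(x,y,w,h) in dict(glue=(140,240,45,40),block=(122,138,55,55),phone=(330,135,40,60)).items(): print(n,np.abs(a-b)[y:y+h,x:x+w].mean().round(1))
print(bot.read_position(),bot.read_gripper_width(),bot.read_ft_force()); bot.close_job()
```

```text
glue 14.0
block 13.9
phone 11.0
[ 0.58363671 -0.04824051  0.13479566] 0.10509023572170056 [-0.50863572 -1.03277978 -3.90955356]
the job is handed in; nothing more can be done
```

```bash
python3 -c "
import cv2,numpy as np
f=lambda n:cv2.resize(cv2.imread('pics/top%d.png'%n)[120:310,110:440],None,fx=1.2,fy=1.2)
cv2.imwrite('pics/g11.png',np.hstack([f(0),f(8)]))"
```

```text
(no output)
```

View pics/g11.png

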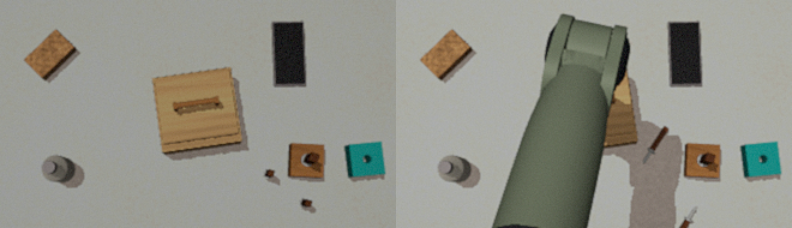

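I ran the seam, put the tool back, and handed the job in at about 34 s, still holding the lid level about 25 mm above the rim. There was no verdict, so success rests on my own checks.

- **Seam:** The tip went from the left corner to the right corner at about 3 cm/s, roughly 1.7 mm above the ledge. Touching the lid's front edge before and after showed the box was turned about 0.01 rad less than I had fitted. By that correction the tip ended about 9.7 mm in front of the line at the right corner, inside the judged window but near the 10 mm limit in the description.
- **Tool:** It is released and upright in the brown stand. By arm position, its tip height just before release was 8.1 mm.
- **Lid:** The largest pull I read was about 14 N, but I only sampled between steps, so the true peak may have been higher. The seal let go without a jump. The force then settled near 4 N, close to the lid's weight.
- **Bottle, phone and block:** A numeric before/after picture comparison showed some difference (11 to 14 grey levels). Viewed side by side, all three are where they were at the start.

**Disagreed or unexplained:**
- The gripper read about 9 mm on the 12 mm handle, but the grip held.
- The two small look-alike tools, which were standing loose on the table, fell over early in the run. I did not see why; they lie on the table near the stand, and I left them there.

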